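Raise the glass sample and present its label to the reader

TASK

Wind the sample lift up with one full clockwise turn of its hand wheel, until it stops, so that the glass slip rises out of the well. Then take the slip by its clear end (the frosted end is the one with a small notch cut from a corner) and finish while still holding it, level and label up and at rest, with the label centred about 7 cm above the black-framed window of the light panel and the frosted end pointing to the label reader on its post. Leave the lift wound up and the other things on the table where they lie.

Things in the scene. Friction and masses are not known exactly. Their poses are not given: they have to be found in the camera images.
- lift: sample lift, fixed to the table: grey base plate 135 x 285 mm, 8 mm thick. Origin under the base; x across the base, y along it, z up. At y = -70 mm stands an open round dark steel well, outside diameter 112, inside 104, rim 60 mm high. At y = +80 mm is a gear box (75 x 75 mm, top 52 mm high) with the hand wheel on top.
- crank (a joint): hand wheel of the lift: aluminium disc, diameter 110 mm, top face 66.5 mm above the table, vertical axis. 0 at the start (pedestal down), grows as it turns clockwise seen from above; a full turn (6.28 rad) raises the pedestal by 67 mm (in proportion to the angle), and a stop ends it at 6.34. About 3 N at the knob turns it; it stays where it is left.
- crank_axis (a point): point on the hand wheel's vertical axis, 68.5 mm above the table.
- crank_knob (a point): middle of the upright black crank knob on the hand wheel, a cylinder of diameter 16 mm that stands from 68.5 to 104.5 mm above the table, 45 mm from the wheel's axis; it spins freely on its own pin, so it can be pinched and led round in a circle without turning the gripper. At the start it lies on the -x side of the axis (lift's frame).
- pedestal: round steel pedestal, diameter 34 mm, in the middle of the well; origin at the centre of its top face, z up, 18 mm above the table when down and 85 mm when wound up. The slip lies on it, centred within about 2 mm and turned any way, and overhangs it all round.
- slip: glass slip 90 x 38 x 6 mm, about 40 g. Origin at the centre of its underside, z up out of the label face. +x points to the frosted end: the third from x = 15 to 45 mm is frosted, with a paper label on top and a notch of 12 x 12 mm cut from its corner at +x, +y; the rest is clear, with whole corners.
- label (a point): on the slip's top face, in the middle of the frosted end, at x = 28 mm, z = 6 mm of the slip.
- clear_end (a point): middle of the slip's clear end edge, at x = -45 mm of the slip.
- panel: light panel, fixed to the table: white-topped aluminium slab 200 (x) x 140 (y) x 18 mm, origin under its centre. Beyond its +x edge, at x = 128 mm, stands the label reader, a grey box on a post, 155 mm high overall.
- window (a point): centre of the black-framed square window (56 mm) on the panel's top, 18 mm above the table; its axes are those of the panel, +x towards the reader.
- spool: bystander: solder spool, ring of diameter 60 mm, 38 mm high, upright; origin under its centre.
- marker: bystander: wooden marking stick, diameter 12 mm, 120 mm long, lying; origin under its middle.
- mallet: bystander: hammer lying in front of the robot, origin near the middle of its underside.
- screwdriver: bystander: screwdriver lying in front of the robot, origin near the middle of its underside.
- offcut: bystander: green glass offcut, 98 x 45 x 4 mm, lying at the far side.
- flux: bystander: closed jar, diameter 52 mm, 85 mm high, at the far side; origin under its centre.
- came: bystander: strip of lead came, 160 x 10 x 6 mm, lying at the far side.

How it is judged:
By the outcome, as a careful person would: the job done as asked, in the order asked, and still so for the second after the job is handed in, while the arm keeps its last pose, push and grip.
It also fails if it takes over 72 s, if anything falls off the work surface, if the arm or the gripper's body presses on something with over 40 N, if the wrist force passes 120 N, or if a joint passes its speed limit or range.

ROBOT

A 6-joint arm with a two-finger parallel gripper is mounted at the origin on the work surface. World frame = base frame: x ahead of the robot, y to its left, z up, the work surface at z = 0. Lengths are in m, angles in rad, forces in N, time in s.
With the tool pointing down it reaches from about 0.25 to 0.85 m from the base axis. Payload 12.5 kg.
Tool frame: the origin (TCP) lies midway between the tips of the shut fingers; the grasp point (between the pads) lies 19 mm behind it; z points along the fingers, y is the line along which they close (so a half turn about z gives the same grasp; the last joint's range is limited). The gripper opens to 93 mm and grips with 3 to 60 N. Pads are 15 mm wide; open, the fingers measure 128 mm over their backs; the gripper's body (75 mm by 188 mm) begins 65 mm behind the grasp point.
Start: joints at [-1.302, 0.351, 1.652, -0, 1.139, -0.085], TCP at [0.191, -0.516, 0.219] pointing down, gripper open.
Joint ranges: [-2.75, 2.75], [-0.79, 2.1], [0.01, 2.65], [-1.57, 4.71], [0.07, 3.14], [-2.87, 2.87]. Speed limits (rad/s): [2.22, 2.22, 2.79, 3.14, 3.14, 3.14].

INTERFACE

Orientations are given as a rotation vector (axis times angle).
In Python, from plant import sensors, eyes, job_done gives the robot as it stands.
- The arm moves only by the tool move_arm, never from a script. Its argument "moves" is a list of rows, each an object with "xyz": the shift along the tool's x, y, z in mm, a list of three; "turn": the turn about the tool's z in rad; "gripper": the closure, from -1 (fully open) to 1 (shut). In form: [{"xyz": [x, y, z], "turn": turn, "gripper": gripper}, ...]. A call has 1 to 12 rows; each row shifts and turns the commanded pose from where the row before left it, along the tool's axes as they then stand; what a row does not reach is not made up. A row lasts 1/12 s, in which the tool goes at most 41.7 mm and 7.16 degrees, less where a joint would pass 70% of its speed; a pose out of reach is approached as far as the arm can. A call is refused whole if a number of a shift passes 41.7 or a number of a turn 0.125, either way. A call with a gripper value outside its range is refused whole. The fingers move at their own pace and stop on an object; the grip force is fixed at half the most. Time passes only in rows, so rows that do not move let the fingers close. It gives the time, the measured TCP pose, the force, the opening and the grip force at its end, in the units of the state.
- sensors.sense(): the state, without advancing time (a new reading comes with each control period).
- eyes.get_image(name): name is "side" or "top"; returns a dict with "image" (420x560x3 uint8, red, green, blue), "fx", "fy", "cx", "cy" (pixels), "cam_to_world" (4x4, takes a point from camera to world coordinates). Camera axes: x right, y up, looking along -z (the intrinsics and any distortion apply to the point x, -y, -z); pixel columns grow to the right and rows downward; lengths in m; the calibration is good to about 2 mm. A picture is of the moment at which its call begins. There is no depth.
- job_done(): hands the job in; it is judged then, once.
The state is a dict: "time_s": time; "joint_pos": joint angles; "qd": joint speeds; "joint_efforts": joint torques, N m; "position": TCP position; "tool_rot": TCP orientation; "ft_force": force on the tool from outside, world axes, zero at the start; "ft_torque": the same for the moment, N m; "grip_width": finger opening in m; "gripper_force": force on a finger pad.
Only numpy, scipy, OpenCV 4.12 (cv2) and the standard library are available. Lean on these libraries where they do the work, as an engineer would, in place of code of your own. Each camera call takes 0.05 s, during which the arm holds its last target. There are 200 camera calls.

## Working session

There is one attempt and no reset: what is moved stays moved. The work goes in short steps, Python scripts to look and compute and a tool call to move; the robot and the scene stay as the last step left them, time stands still between calls to the robot, and variables do not carry over. Pictures are saved under pics/ and viewed, at most 10 in all, crops included, and the job is handed in when it is done.

Besides the shell and the picture viewer there is one more tool, called after "Call:" as a command line: name --argument value ..., lists and objects as JSON in quotes. move_arm: Moves the arm, as the interface text tells. Its arguments: {"type":"object","properties":{"moves":{"type":"array","items":{"type":"object","properties":{"xyz":{"type":"array","items":{"type":"number"}},"turn":{"type":"number"},"gripper":{"type":"number"}}}}},"required":["moves"]}

```bash
mkdir -p pics; cat > h.py <<'E'
import numpy as np, cv2
from plant import sensors, eyes, job_done
def shot(n,f=None):
    d=eyes.get_image(n)
    if f: cv2.imwrite('pics/'+f,d['image'][:,:,::-1])
    return d
def ray(d,u,v):
    T=np.array(d['cam_to_world']); r=T[:3,:3]@np.array([(u-d['cx'])/d['fx'],-(v-d['cy'])/d['fy'],-1.]); return T[:3,3],r
def onz(d,u,v,z):
    o,r=ray(d,u,v); return o+r*(z-o[2])/r[2]
def proj(d,p):
    T=np.array(d['cam_to_world']); q=T[:3,:3].T@(np.array(p)-T[:3,3]); return d['cx']+d['fx']*q[0]/-q[2], d['cy']-d['fy']*q[1]/-q[2]
E
python3 - <<'E'
from h import *
for n in ('top','side'):
    d=shot(n,n+'0.png'); print({k:(np.round(v,3).tolist()) for k,v in d.items() if k!='image'})
s=sensors.sense(); print(s)
E
```

```text
{'fx': 515.879, 'fy': 515.879, 'cx': 274.098, 'cy': 202.21, 'cam_to_world': [[0.003, 0.984, -0.18, 0.354], [-1.0, -0.001, -0.019, -0.034], [-0.019, 0.18, 0.983, 1.095], [0.0, 0.0, 0.0, 1.0]]}
{'fx': 411.93, 'fy': 411.93, 'cx': 284.912, 'cy': 209.023, 'cam_to_world': [[0.835, 0.422, -0.353, 0.296], [-0.55, 0.629, -0.549, -0.465], [-0.009, 0.652, 0.758, 0.701], [0.0, 0.0, 0.0, 1.0]]}
{'time_s': 0.1, 'joint_pos': array([-1.30159321e+00,  3.51161745e-01,  1.65234855e+00, -9.92458923e-06,
        1.13909478e+00, -8.46251779e-02]), 'qd': array([ 0.00235305, -0.00022899, -0.00226554, -0.00116981, -0.00069448,
        0.00140775]), 'joint_efforts': array([ 1.73067627e-03, -4.98027742e+01, -2.85703880e+01,  7.00272666e-02,
        2.38991180e-02, -3.42664384e-05]), 'position': array([ 0.1904979 , -0.51563221,  0.21817094]), 'tool_rot': array([-3.09156428e+00, -5.52726611e-01,  1.60604701e-04]), 'ft_force': array([-0.55877437,  0.35526142, -0.37298672]), 'ft_torque': array([-0.01859086,  0.01674487,  0.03005673]), 'gripper_force': 0.0, 'grip_width': 0.092844976793441}
```

View pics/top0.png

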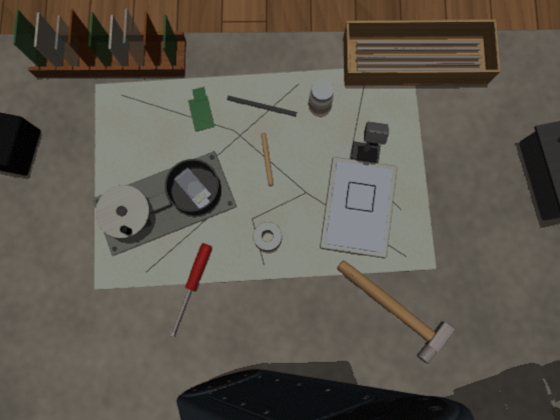

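View pics/side0.png

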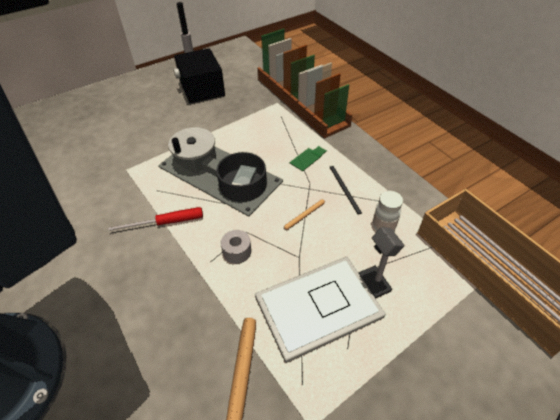

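Top view: wheel near (122,211) with its knob at (126,230), well (194,187) with slip in it, window (361,197), reader (372,140). The side view agrees. Next I measure these.

```bash
python3 - <<'E'
from h import *
d=shot('top')
im=d['image']; g=cv2.cvtColor(im,cv2.COLOR_RGB2GRAY)
c=cv2.resize(im[140:260,85:245],None,fx=5,fy=5,interpolation=cv2.INTER_CUBIC)[:,:,::-1]
cv2.imwrite('pics/lift.png',c)
# window frame: dark contour within panel
m=(g<90).astype(np.uint8); m[:, :335]=0; m[:,390:]=0; m[:172]=0; m[225:]=0
ys,xs=np.nonzero(m); r=cv2.minAreaRect(np.c_[xs,ys].astype(np.float32)); print('win',r,onz(d,*r[0],.018))
P=[onz(d,*p,.018) for p in cv2.boxPoints(r)]; print(np.round(P,4),[np.linalg.norm(P[i]-P[i-1]).round(4) for i in range(4)])
# panel
w=(g>150).astype(np.uint8); n,l,st,ce=cv2.connectedComponentsWithStats(w)
for i in range(1,n):
    if st[i,4]>300: print(st[i],ce[i])
for nm,p,z in [('wheel',(122,211),.0665),('knobtop',(126,230),.1045),('well',(194,187),.06),('reader',(376,132),.155)]: print(nm,onz(d,*p,z))
E
```

```text
win ((360.16998291015625, 196.30999755859375), (27.860008239746094, 26.870058059692383), 8.130102157592773) [ 0.56329426 -0.1957225   0.018     ]
[[ 0.5389 -0.162   0.018 ]
 [ 0.5965 -0.1714  0.018 ]
 [ 0.5878 -0.2297  0.018 ]
 [ 0.5305 -0.2198  0.018 ]] [np.float64(0.0584), np.float64(0.0583), np.float64(0.059), np.float64(0.0582)]
wheel [0.52398686 0.29479371 0.0665    ]
knobtop [0.48026973 0.27273139 0.1045    ]
well [0.57499976 0.15074602 0.06      ]
reader [ 0.66053203 -0.20840063  0.155     ]
```

View pics/lift.png

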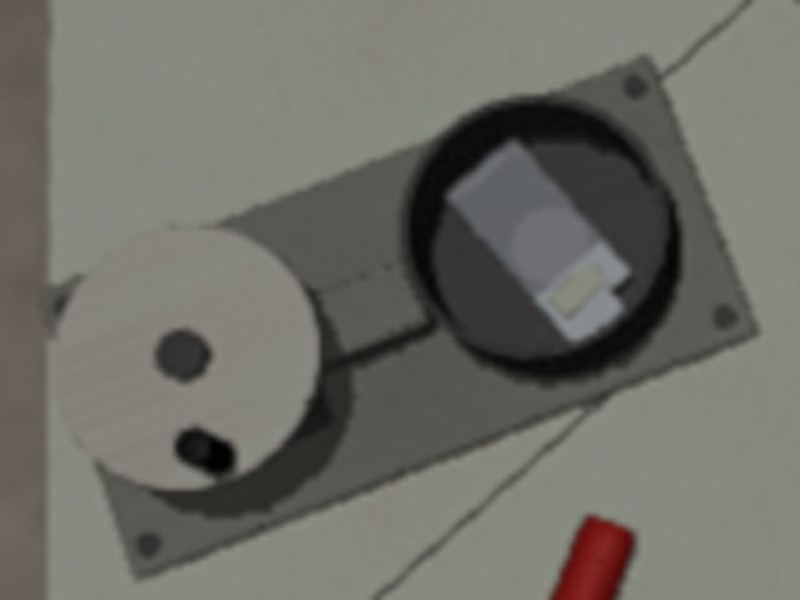

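The crop shows the wheel disc centred near (187,358), the knob top near (195,447), and the slip. Its clear end is at (481,168) and its notched, frosted end at (602,318). The notch is on the slip's +x,+y corner, as specified.

```bash
python3 - <<'E'
from h import *
d=shot('top'); s=shot('side')
q=lambda u,v:(85+u/5-.4,140+v/5-.4)
W=onz(d,*q(187,358),.0665); K=onz(d,*q(195,447),.1045); L=onz(d,*q(543,240),.06)
print('W',W,'K',K,np.hypot(*(K-W)[:2]),'well',L,np.hypot(*(W-L)[:2]))
u=(W-L)[:2]; u/=np.hypot(*u); k=W[:2]+.045*np.array([-u[1],u[0]])   # -x side: y rotated +90
print('knob pred',k)
a=onz(d,*q(481,168),.024);b=onz(d,*q(602,318),.024); print('slip',a,b,np.hypot(*(b-a)[:2]),np.arctan2(*(b-a)[1::-1]))
print('side proj W',proj(s,W),'well',proj(s,L),'knob',proj(s,[*k,.1045]))
g=cv2.cvtColor(s['image'],cv2.COLOR_RGB2GRAY)
c=cv2.resize(s['image'][110:230,150:310],None,fx=5,fy=5,interpolation=cv2.INTER_CUBIC)[:,:,::-1]
cv2.imwrite('pics/side1.png',c)
E
```

```text
W [0.5235751  0.29477068 0.0665    ] K [0.48222595 0.27752966 0.1045    ] 0.04479960569834322 well [0.57374119 0.1523575  0.06      ] 0.15099055928119423
knob pred [0.48113144 0.27981958]
slip [0.61292681 0.18642925 0.024     ] [0.54764807 0.13276492 0.024     ] 0.08450546562324944 -2.4535326366553396
side proj W (np.float64(191.4160161635592), np.float64(141.49320852958218)) well (np.float64(239.51712985744228), np.float64(169.89704441929823)) knob (np.float64(173.91087328283413), np.float64(138.82901273932114))
```

View pics/side1.png

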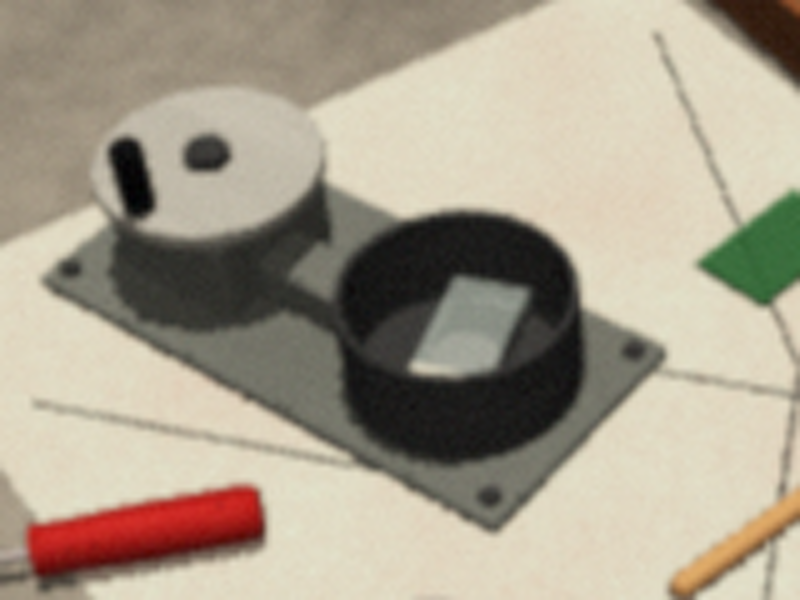

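Call:
move_arm --moves '[{"xyz":[22.9,-26.8,0],"turn":0,"gripper":-1},{"xyz":[22.9,-26.8,0],"turn":0,"gripper":-1},{"xyz":[22.9,-26.8,0],"turn":0,"gripper":-1},{"xyz":[22.9,-26.8,0],"turn":0,"gripper":-1},{"xyz":[22.9,-26.8,0],"turn":0,"gripper":-1},{"xyz":[22.9,-26.8,0],"turn":0,"gripper":-1},{"xyz":[22.9,-26.8,0],"turn":0,"gripper":-1},{"xyz":[22.9,-26.8,0],"turn":0,"gripper":-1},{"xyz":[22.9,-26.8,0],"turn":0,"gripper":-1},{"xyz":[22.9,-26.8,0],"turn":0,"gripper":-1},{"xyz":[22.9,-26.8,0],"turn":0,"gripper":-1},{"xyz":[22.9,-26.8,0],"turn":0,"gripper":-1}]'

```text
time_s: 1.25
position: [0.3371, -0.1174, 0.2188]
tool_rot: [3.092, 0.552, 0.001]
ft_force: [1.6, 0.7, 0.2]
grip_width: 0.0931
gripper_force: 0.0
```

Call:
move_arm --moves '[{"xyz":[22.9,-26.8,0],"turn":0,"gripper":-1},{"xyz":[22.9,-26.8,0],"turn":0,"gripper":-1},{"xyz":[22.9,-26.8,0],"turn":0,"gripper":-1},{"xyz":[22.9,-26.8,0],"turn":0,"gripper":-1},{"xyz":[22.9,-26.8,0],"turn":0,"gripper":-1},{"xyz":[22.9,-26.8,0],"turn":0,"gripper":-1},{"xyz":[22.9,-26.8,0],"turn":0,"gripper":-1},{"xyz":[22.9,-26.8,0],"turn":0,"gripper":-1},{"xyz":[22.9,-26.8,0],"turn":0,"gripper":-1},{"xyz":[22.9,-26.8,0],"turn":0,"gripper":-1},{"xyz":[22.9,-26.8,0],"turn":0,"gripper":-1},{"xyz":[0,0,0],"turn":0,"gripper":-1}]'

```text
time_s: 2.25
position: [0.4723, 0.2491, 0.2184]
tool_rot: [-3.091, -0.557, -0.002]
ft_force: [0.2, -0.1, 0.4]
grip_width: 0.093
gripper_force: 0.0
```

Call:
move_arm --moves '[{"xyz":[19,-25,0],"turn":0,"gripper":-1},{"xyz":[0,0,30],"turn":0,"gripper":-1},{"xyz":[0,0,35],"turn":0,"gripper":-1},{"xyz":[0,0,35],"turn":0,"gripper":-1},{"xyz":[0,0,25],"turn":0,"gripper":-1},{"xyz":[0,0,17],"turn":0,"gripper":-1},{"xyz":[0,0,0],"turn":0,"gripper":-1},{"xyz":[0,0,0],"turn":0,"gripper":0.3}]'

```text
time_s: 2.92
position: [0.48, 0.2745, 0.0765]
tool_rot: [3.092, 0.553, -0.002]
ft_force: [1.0, 0.4, 0.4]
grip_width: 0.0899
gripper_force: 0.0
```

```bash
python3 - <<'E'
from h import *
d=shot('top');s=shot('side')
a=cv2.resize(d['image'][150:270,70:190],(400,400));b=cv2.resize(s['image'][70:210,120:260],(400,400))
cv2.imwrite('pics/g.png',np.hstack([a,b])[:,:,::-1])
x=sensors.sense();print(x['position'],x['grip_width'],x['ft_force'])
E
```

```text
[0.48096685 0.2750058  0.07803026] 0.08247240203115284 [0.47373781 0.92725302 0.85910406]
```

View pics/g.png

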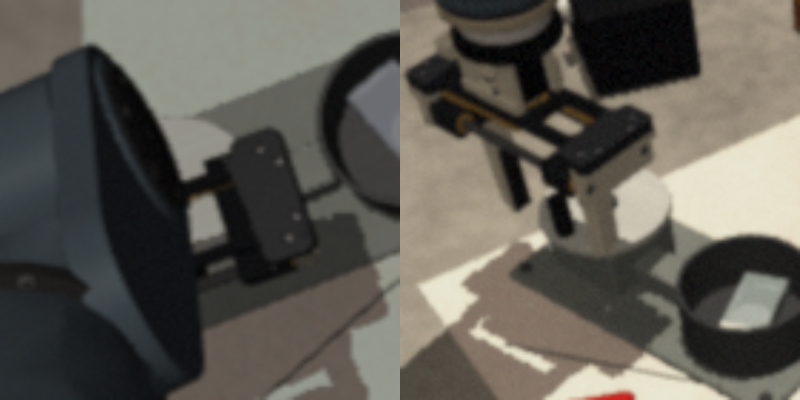

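The knob stands between the fingers. I'll centre on it and close.

Call:
move_arm --moves '[{"xyz":[1,-4,0],"turn":0,"gripper":0.5},{"xyz":[0,0,0],"turn":0,"gripper":0.8},{"xyz":[0,0,0],"turn":0,"gripper":1},{"xyz":[0,0,0],"turn":0,"gripper":1},{"xyz":[0,0,0],"turn":0,"gripper":1},{"xyz":[0,0,0],"turn":0,"gripper":1}]'

```text
time_s: 3.52
position: [0.4798, 0.2789, 0.0767]
tool_rot: [-3.093, -0.553, -0.0]
ft_force: [-0.0, 0.1, -0.7]
grip_width: 0.0427
gripper_force: 0.0
```

Call:
move_arm --moves '[{"xyz":[0,0,0],"turn":0,"gripper":1},{"xyz":[0,0,0],"turn":0,"gripper":1},{"xyz":[0,0,0],"turn":0,"gripper":1},{"xyz":[0,0,0],"turn":0,"gripper":1},{"xyz":[0,0,0],"turn":0,"gripper":1},{"xyz":[0,0,0],"turn":0,"gripper":1}]'

```text
time_s: 4.02
position: [0.4798, 0.2787, 0.0766]
tool_rot: [3.092, 0.553, -0.0]
ft_force: [1.7, -3.2, -0.2]
grip_width: 0.0153
gripper_force: 30.0
```

Call:
move_arm --moves '[{"xyz":[0.39,-5.87,0],"turn":0,"gripper":1},{"xyz":[1.15,-5.77,0],"turn":0,"gripper":1},{"xyz":[1.89,-5.57,0],"turn":0,"gripper":1},{"xyz":[2.6,-5.28,0],"turn":0,"gripper":1},{"xyz":[3.27,-4.89,0],"turn":0,"gripper":1},{"xyz":[3.88,-4.43,0],"turn":0,"gripper":1},{"xyz":[4.43,-3.88,0],"turn":0,"gripper":1},{"xyz":[4.89,-3.27,0],"turn":0,"gripper":1},{"xyz":[5.28,-2.6,0],"turn":0,"gripper":1},{"xyz":[5.57,-1.89,0],"turn":0,"gripper":1},{"xyz":[5.77,-1.15,0],"turn":0,"gripper":1},{"xyz":[5.87,-0.39,0],"turn":0,"gripper":1}]'

```text
time_s: 5.02
position: [0.5063, 0.3364, 0.0766]
tool_rot: [3.091, 0.554, -0.002]
ft_force: [0.4, -10.3, 4.2]
grip_width: 0.0154
gripper_force: 30.0
```

Call:
move_arm --moves '[{"xyz":[5.87,0.8,0],"turn":0,"gripper":1},{"xyz":[5.77,1.5,0],"turn":0,"gripper":1},{"xyz":[5.57,1.89,0],"turn":0,"gripper":1},{"xyz":[5.28,2.6,0],"turn":0,"gripper":1},{"xyz":[4.89,3.27,0],"turn":0,"gripper":1},{"xyz":[4.43,3.88,0],"turn":0,"gripper":1},{"xyz":[3.88,4.43,0],"turn":0,"gripper":1},{"xyz":[3.27,4.89,0],"turn":0,"gripper":1},{"xyz":[2.6,5.28,0],"turn":0,"gripper":1},{"xyz":[1.89,5.57,0],"turn":0,"gripper":1},{"xyz":[1.15,5.77,0],"turn":0,"gripper":1},{"xyz":[0.39,5.87,0],"turn":0,"gripper":1}]'

```text
time_s: 6.02
position: [0.5646, 0.3093, 0.0766]
tool_rot: [-3.092, -0.553, 0.0]
ft_force: [-4.9, 2.3, 2.8]
grip_width: 0.0153
gripper_force: 30.0
```

Call:
move_arm --moves '[{"xyz":[-0.39,5.87,0],"turn":0,"gripper":1},{"xyz":[-1.15,5.77,0],"turn":0,"gripper":1},{"xyz":[-1.89,5.57,0],"turn":0,"gripper":1},{"xyz":[-2.6,5.28,0],"turn":0,"gripper":1},{"xyz":[-3.27,4.89,0],"turn":0,"gripper":1},{"xyz":[-3.88,4.43,0],"turn":0,"gripper":1},{"xyz":[-4.43,3.88,0],"turn":0,"gripper":1},{"xyz":[-4.89,3.27,0],"turn":0,"gripper":1},{"xyz":[-5.28,2.6,0],"turn":0,"gripper":1},{"xyz":[-5.57,1.89,0],"turn":0,"gripper":1},{"xyz":[-5.77,1.15,0],"turn":0,"gripper":1},{"xyz":[-5.87,0.39,0],"turn":0,"gripper":1}]'

```text
time_s: 7.02
position: [0.5384, 0.2519, 0.0767]
tool_rot: [-3.091, -0.552, -0.004]
ft_force: [0.3, 9.9, -3.9]
grip_width: 0.0158
gripper_force: 30.0
```

Call:
move_arm --moves '[{"xyz":[-5.87,-0.39,0],"turn":0,"gripper":1},{"xyz":[-5.77,-1.15,0],"turn":0,"gripper":1},{"xyz":[-5.57,-1.89,0],"turn":0,"gripper":1},{"xyz":[-5.28,-2.6,0],"turn":0,"gripper":1},{"xyz":[-4.89,-3.27,0],"turn":0,"gripper":1},{"xyz":[-4.43,-3.88,0],"turn":0,"gripper":1},{"xyz":[-3.88,-4.43,0],"turn":0,"gripper":1},{"xyz":[-3.27,-4.89,0],"turn":0,"gripper":1},{"xyz":[-2.6,-5.28,0],"turn":0,"gripper":1},{"xyz":[-1.89,-5.57,0],"turn":0,"gripper":1},{"xyz":[-1.15,-5.77,0],"turn":0,"gripper":1},{"xyz":[-0.39,-5.3,0],"turn":0,"gripper":1}]'

```text
time_s: 8.02
position: [0.48, 0.278, 0.0767]
tool_rot: [3.092, 0.553, 0.0]
ft_force: [6.1, -3.0, -3.9]
grip_width: 0.0152
gripper_force: 30.0
```

Call:
move_arm --moves '[{"xyz":[0,-1,0],"turn":0,"gripper":1},{"xyz":[0,-1,0],"turn":0,"gripper":1},{"xyz":[0,-0.7,0],"turn":0,"gripper":1},{"xyz":[0,0,0],"turn":0,"gripper":1}]'

```text
time_s: 8.35
position: [0.4794, 0.2798, 0.0766]
tool_rot: [3.092, 0.553, -0.0]
ft_force: [4.8, -4.9, -1.7]
grip_width: 0.0152
gripper_force: 30.0
```

Call:
move_arm --moves '[{"xyz":[0.1,-0.6,0],"turn":0,"gripper":1},{"xyz":[0,-0.6,0],"turn":0,"gripper":1},{"xyz":[0,0,0],"turn":0,"gripper":1}]'

```text
time_s: 8.6
position: [0.4794, 0.28, 0.0766]
tool_rot: [3.09, 0.553, -0.001]
ft_force: [5.7, -11.5, -1.2]
grip_width: 0.0152
gripper_force: 30.0
```

Call:
move_arm --moves '[{"xyz":[0,0,0],"turn":0,"gripper":-1},{"xyz":[0,0,0],"turn":0,"gripper":-1},{"xyz":[0,0,0],"turn":0,"gripper":-1},{"xyz":[0,0,-25],"turn":0,"gripper":-1},{"xyz":[0,0,-40],"turn":0,"gripper":-1},{"xyz":[0,0,-40],"turn":0,"gripper":-1},{"xyz":[-41,0,-30],"turn":0,"gripper":-1},{"xyz":[-41,0,0],"turn":0,"gripper":-1},{"xyz":[-41,0,0],"turn":0,"gripper":-1},{"xyz":[0,0,0],"turn":0,"gripper":-1}]'

```text
time_s: 9.43
position: [0.3639, 0.239, 0.2054]
tool_rot: [3.091, 0.554, -0.008]
ft_force: [1.3, -0.9, 0.9]
grip_width: 0.0776
gripper_force: 0.0
```

```bash
python3 - <<'E'
from h import *
d=shot('top');s=shot('side')
a=cv2.resize(d['image'][140:260,85:245],None,fx=5,fy=5,interpolation=cv2.INTER_CUBIC)
cv2.imwrite('pics/lift2.png',a[:,:,::-1])
b=cv2.resize(s['image'][90:210,150:310],None,fx=5,fy=5,interpolation=cv2.INTER_CUBIC)
cv2.imwrite('pics/side2.png',b[:,:,::-1])
x=sensors.sense();print(x['position'],x['tool_rot'],x['joint_pos'])
E
```

```text
[0.36962467 0.241312   0.20675532] [-3.09186908e+00 -5.53659190e-01 -7.95516669e-04] [4.72608733e-01 1.66108460e-01 1.93061070e+00 4.30191836e-04
 1.04423089e+00 1.68880615e+00]
```

View pics/lift2.png

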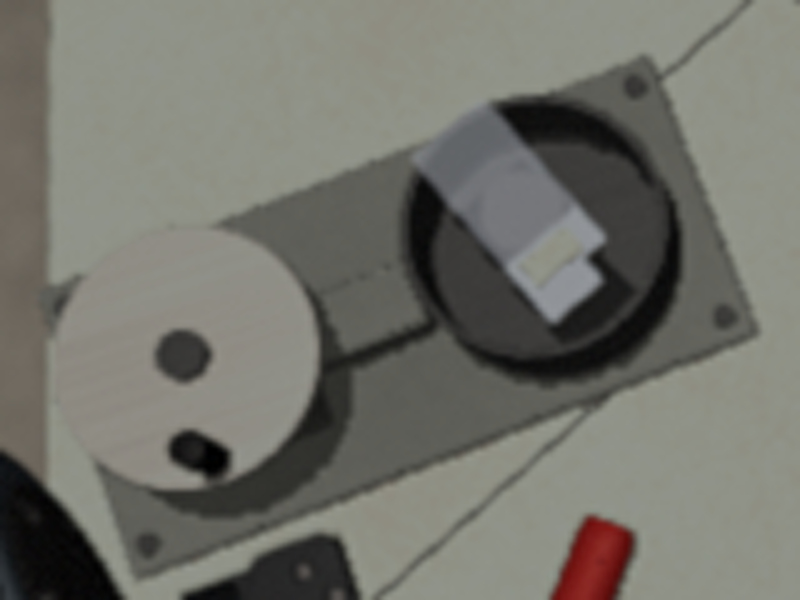

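View pics/side2.png

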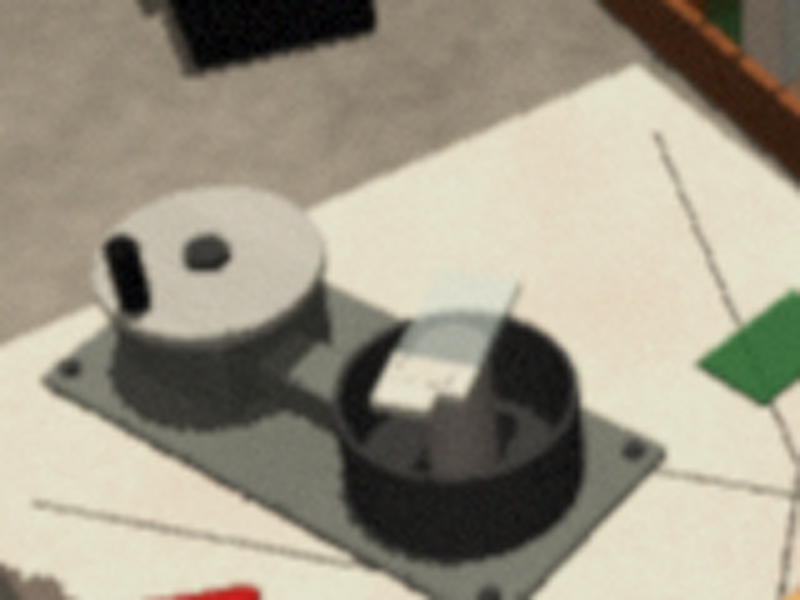

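Top: slip raised, with clear-end corners at (414,158) and (490,104), frosted corner at (552,324) and the notch at right. The knob is just past its start place. The side view confirms that the slip is up out of the well.

```bash
python3 - <<'E'
from h import *
d=shot('top')
q=lambda u,v:(85+u/5-.4,140+v/5-.4)
z=.091
a,b,c=[onz(d,*q(*p),z) for p in((414,158),(490,104),(552,324))]
print(np.linalg.norm(a-b),np.linalg.norm(c-a))
e=(a+b)/2; u=(c-a)/np.linalg.norm(c-a); print('clear end',e,'yaw',np.arctan2(u[1],u[0]))
cen=e+u*.045;print('centre',cen)
s=shot('side'); 
for p in (a,b,c): x=proj(s,p); print('side crop',(x[0]-150)*5,(x[1]-90)*5)
g=e+u*.010; S=sensors.sense(); th=2*np.arctan2(S['tool_rot'][1],S['tool_rot'][0])%(2*np.pi)
print('grasp',g,'tool yaw',th)
dd=g-S['position'];dd[2]=0
X=np.array([np.cos(th),np.sin(th),0]);Y=np.array([np.sin(th),-np.cos(th),0]);print('tool move',dd@X*1e3,dd@Y*1e3,S['position'])
E
```

```text
0.03727238457627776 0.08897407108430731
clear end [0.61203133 0.18485978 0.091     ] yaw -2.436770248277955
centre [0.57775363 0.15570434 0.091     ]
side crop 442.3028833470147 266.4275604126483
side crop 518.1296748498897 284.2722250601885
side crop 369.39217719106193 397.6795144990763
grasp [0.60441406 0.17838079 0.091     ] tool yaw 0.353835564191729
tool move 196.6340446301088 140.29834163289146 [0.37134824 0.24185437 0.20665339]
```

Call:
move_arm --moves '[{"xyz":[28.1,20,0],"turn":0,"gripper":-1},{"xyz":[28.1,20,0],"turn":0,"gripper":-1},{"xyz":[28.1,20,0],"turn":0,"gripper":-1},{"xyz":[28.1,20,0],"turn":0,"gripper":-1},{"xyz":[28.1,20,0],"turn":0,"gripper":-1},{"xyz":[28.1,20,0],"turn":0,"gripper":-1},{"xyz":[28.1,20,0],"turn":0,"gripper":-1},{"xyz":[0,0,20],"turn":-0.117,"gripper":-1},{"xyz":[0,0,20],"turn":-0.117,"gripper":-1},{"xyz":[0,0,20],"turn":-0.117,"gripper":-1},{"xyz":[0,0,0],"turn":0,"gripper":-1},{"xyz":[0,0,0],"turn":0,"gripper":-1}]'

```text
time_s: 10.63
position: [0.6038, 0.1781, 0.1453]
tool_rot: [-2.95, -1.079, 0.003]
ft_force: [1.1, 0.8, 0.9]
grip_width: 0.0928
gripper_force: 0.0
```

```bash
cat >> h.py <<'E'
def rel(g):
    S=sensors.sense(); t=S['tool_rot']; th=2*np.arctan2(t[1],t[0])%(2*np.pi)
    dd=np.array(g)-S['position']; X=np.array([np.cos(th),np.sin(th),0]);Y=np.array([np.sin(th),-np.cos(th),0])
    print('pos',S['position'],'yaw',th,'move',dd@X*1e3,dd@Y*1e3,-dd[2]*1e3,'tilt',t[2])
E
python3 -c "
from h import *
rel([.6044,.1784,.069])"
```

```text
pos [0.60383913 0.17811373 0.14530145] yaw 0.7009672139639846 move 0.6132629537599508 0.14296504714732777 76.30145027659604 tilt 0.0031226820199532386
```

Call:
move_arm --moves '[{"xyz":[0.5,0,20],"turn":-0.004,"gripper":-1},{"xyz":[0,0,25],"turn":0,"gripper":-1},{"xyz":[0,0,20],"turn":0,"gripper":-1},{"xyz":[0,0,10],"turn":0,"gripper":-1},{"xyz":[0,0,0],"turn":0,"gripper":-1},{"xyz":[0,0,0],"turn":0,"gripper":0},{"xyz":[0,0,0],"turn":0,"gripper":0},{"xyz":[0,0,0],"turn":0,"gripper":0.1}]'

```text
time_s: 11.3
position: [0.6049, 0.1787, 0.0729]
tool_rot: [2.946, 1.089, 0.004]
ft_force: [0.3, 0.3, 1.1]
grip_width: 0.0775
gripper_force: 0.0
```

```bash
python3 - <<'E'
from h import *
d=shot('top');s=shot('side')
a=cv2.resize(d['image'][130:230,140:240],(400,400));b=cv2.resize(s['image'][70:210,170:310],(400,400))
cv2.imwrite('pics/g2.png',np.hstack([a,b])[:,:,::-1]);rel([.6044,.1784,.069]);print(sensors.sense()['grip_width'])
E
```

```text
pos [0.60452571 0.17858148 0.07237023] yaw 0.7083939256599542 move -0.21353609620684805 0.056028059260019095 3.3702293614828878 tilt 0.002647477194696649
0.06970938455239803
```

View pics/g2.png

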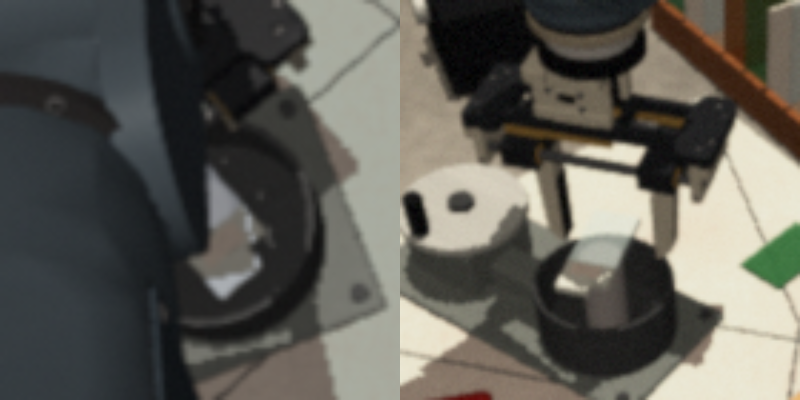

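The fingers straddle the clear end of the slip. I'll close.

Call:
move_arm --moves '[{"xyz":[0,0,2.5],"turn":0,"gripper":0.2},{"xyz":[0,0,0],"turn":0,"gripper":1},{"xyz":[0,0,0],"turn":0,"gripper":1},{"xyz":[0,0,0],"turn":0,"gripper":1},{"xyz":[0,0,0],"turn":0,"gripper":1},{"xyz":[0,0,0],"turn":0,"gripper":1},{"xyz":[0,0,0],"turn":0,"gripper":1}]'

```text
time_s: 11.98
position: [0.604, 0.1785, 0.0688]
tool_rot: [2.946, 1.09, 0.0]
ft_force: [-0.5, -0.4, -0.6]
grip_width: 0.0375
gripper_force: 29.9
```

Call:
move_arm --moves '[{"xyz":[0,0,-10],"turn":0,"gripper":1},{"xyz":[0,0,-25],"turn":0,"gripper":1},{"xyz":[0,0,-30],"turn":0,"gripper":1},{"xyz":[0,0,-30],"turn":0,"gripper":1},{"xyz":[0,0,-15],"turn":0,"gripper":1},{"xyz":[0,0,0],"turn":0,"gripper":1},{"xyz":[0,0,0],"turn":0,"gripper":1}]'

```text
time_s: 12.57
position: [0.6041, 0.1785, 0.1795]
tool_rot: [2.946, 1.09, 0.002]
ft_force: [-0.1, 0.7, -1.4]
grip_width: 0.0375
gripper_force: 29.9
```

```bash
python3 - <<'E'
from h import *
im=cv2.imread('pics/top0.png');d=shot('top');S=shot('side')
def fr(g,m,z,lo):
    mm=np.zeros_like(g); mm[m[1]:m[3],m[0]:m[2]]=(g[m[1]:m[3],m[0]:m[2]]<lo)*1
    return mm
g=cv2.cvtColor(im,cv2.COLOR_BGR2GRAY)
def quad(g,d,box,lo):
    m=np.zeros_like(g);x0,y0,x1,y1=box;m[y0:y1,x0:x1]=g[y0:y1,x0:x1]<lo
    cs,_=cv2.findContours(m,cv2.RETR_EXTERNAL,cv2.CHAIN_APPROX_NONE);c=max(cs,key=cv2.contourArea)
    P=np.array([onz(d,*p[0],.018)[:2] for p in c],np.float32)*1000
    return cv2.minAreaRect(P)
print(quad(g,d,(338,172,385,222),90))
g2=cv2.cvtColor(cv2.imread('pics/side0.png'),cv2.COLOR_BGR2GRAY)
print(quad(g2,S,(300,275,358,325),100))
rel([.501,-.185,.0658]);print(sensors.sense()['grip_width'])
E
```

```text
((563.47802734375, -195.56578063964844), (58.476287841796875, 58.179466247558594), 81.2144546508789)
((575.560302734375, -226.32229614257812), (19.70541000366211, 4.058038234710693), 3.8536629676818848)
pos [0.6032596  0.1783311  0.17749667] yaw 0.7087962534960228 move -314.12959852595037 209.25848122827844 111.69666963622446 tilt 0.0031271810425594817
0.0376143804227374
```

Call:
move_arm --moves '[{"xyz":[-15,10,0],"turn":0,"gripper":1},{"xyz":[-27,18,0],"turn":0,"gripper":1},{"xyz":[-29,19.5,0],"turn":0,"gripper":1},{"xyz":[-29,19.5,0],"turn":0,"gripper":1},{"xyz":[-29,19.5,0],"turn":0,"gripper":1},{"xyz":[-29,19.5,0],"turn":0,"gripper":1},{"xyz":[-29,19.5,0],"turn":0,"gripper":1},{"xyz":[-29,19.5,0],"turn":0,"gripper":1},{"xyz":[-29,19.5,0],"turn":0,"gripper":1},{"xyz":[-29,19.5,0],"turn":0,"gripper":1},{"xyz":[-25,16,0],"turn":0,"gripper":1},{"xyz":[-15,9.5,0],"turn":0,"gripper":1}]'

```text
time_s: 13.67
position: [0.5004, -0.1872, 0.1774]
tool_rot: [-2.946, -1.087, 0.003]
ft_force: [0.1, 0.5, -0.5]
grip_width: 0.0379
gripper_force: 29.9
```

Call:
move_arm --moves '[{"xyz":[0,0,0],"turn":-0.06,"gripper":1},{"xyz":[0,0,0],"turn":-0.12,"gripper":1},{"xyz":[0,0,0],"turn":-0.12,"gripper":1},{"xyz":[0,0,0],"turn":-0.12,"gripper":1},{"xyz":[0,0,0],"turn":-0.12,"gripper":1},{"xyz":[0,0,0],"turn":-0.12,"gripper":1},{"xyz":[0,0,0],"turn":-0.12,"gripper":1},{"xyz":[0,0,0],"turn":-0.12,"gripper":1},{"xyz":[0,0,0],"turn":-0.12,"gripper":1},{"xyz":[0,0,0],"turn":-0.12,"gripper":1},{"xyz":[0,0,0],"turn":-0.12,"gripper":1},{"xyz":[0,0,0],"turn":-0.12,"gripper":1}]'

```text
time_s: 14.67
position: [0.5012, -0.1847, 0.1773]
tool_rot: [-1.569, -2.719, 0.0]
ft_force: [-0.7, -0.1, -0.7]
grip_width: 0.0372
gripper_force: 29.9
```

Call:
move_arm --moves '[{"xyz":[0,0,0],"turn":-0.12,"gripper":1},{"xyz":[0,0,0],"turn":-0.12,"gripper":1},{"xyz":[0,0,0],"turn":-0.12,"gripper":1},{"xyz":[0,0,0],"turn":-0.12,"gripper":1},{"xyz":[0,0,0],"turn":-0.12,"gripper":1},{"xyz":[0,0,0],"turn":-0.12,"gripper":1},{"xyz":[0,0,0],"turn":-0.1,"gripper":1},{"xyz":[0,0,0],"turn":-0.08,"gripper":1},{"xyz":[0,0,0],"turn":0,"gripper":1},{"xyz":[0,0,0],"turn":0,"gripper":1}]'

```text
time_s: 15.5
position: [0.5015, -0.1848, 0.1777]
tool_rot: [-0.244, -3.13, -0.001]
ft_force: [0.0, -1.0, -0.5]
grip_width: 0.0375
gripper_force: 29.9
```

```bash
python3 -c "
from h import *
rel([.5012,-.186,.0658]);print(sensors.sense()['joint_pos'])"
```

```text
pos [ 0.50148368 -0.18477702  0.17772503] yaw 2.986156773197499 move 0.0909285206414329 -1.2521483574592511 111.92503238150886 tilt -0.0010424708435169544
[-4.40139046e-01  3.70862327e-01  1.73315956e+00 -6.68332250e-06
  1.03945891e+00 -1.85549610e+00]
```

Call:
move_arm --moves '[{"xyz":[0,-1,20],"turn":0,"gripper":1},{"xyz":[0,0,30],"turn":0,"gripper":1},{"xyz":[0,0,30],"turn":0,"gripper":1},{"xyz":[0,0,20],"turn":0,"gripper":1},{"xyz":[0,0,11],"turn":0,"gripper":1},{"xyz":[0,0,0],"turn":0,"gripper":1},{"xyz":[0,0,0],"turn":0,"gripper":1},{"xyz":[0,0,0],"turn":0,"gripper":1}]'

```text
time_s: 16.17
position: [0.5025, -0.1863, 0.0689]
tool_rot: [0.241, 3.131, -0.001]
ft_force: [0.7, 0.2, 1.4]
grip_width: 0.0372
gripper_force: 29.9
```

```bash
python3 - <<'E'
from h import *
d=shot('top');s=shot('side');rel([.5012,-.186,.0658])
a=cv2.resize(d['image'][110:260,310:410],(400,600));b=cv2.resize(s['image'][200:350,250:400],(400,600)) if 0 else cv2.resize(s['image'][200:350,260:360+0],(400,600))
cv2.imwrite('pics/fin.png',np.hstack([a,b])[:,:,::-1])
for n,dd in(('top',d),('side',s)): print(n,'label expected',proj(dd,[.5635,-.1956,.088]),proj(dd,[.5635+.017*.988,-.1956-.017*.153,.088]))
E
```

```text
pos [ 0.50247194 -0.18628527  0.06900531] yaw 2.988355038433358 move 1.3005776753522071 0.08777704833131265 3.2053143786919813 tilt -0.0011873273932007462
top label expected (np.float64(365.2266885325056), np.float64(189.46525257806127)) (np.float64(366.28964301212113), np.float64(181.20762083327318))
side label expected (np.float64(332.12988801119747), np.float64(277.4628745852595)) (np.float64(340.7790578064589), np.float64(273.8722929914475))
```

View pics/fin.png

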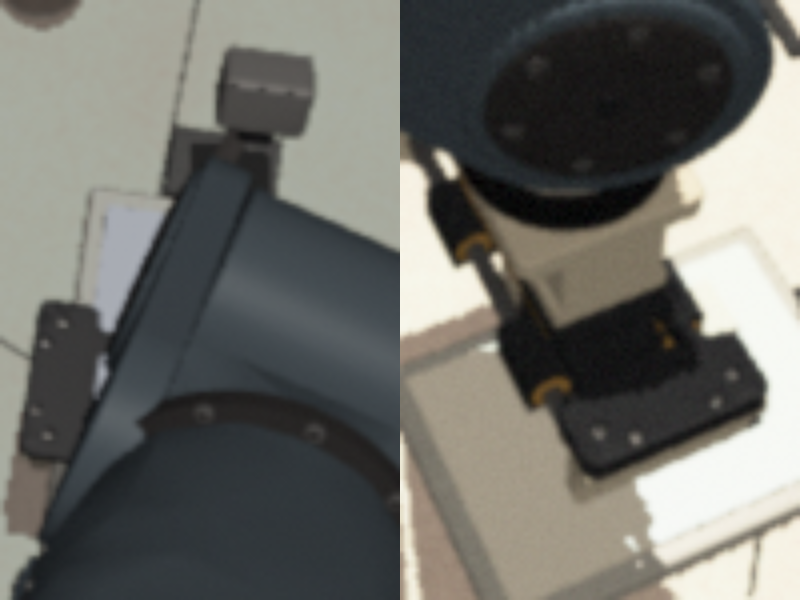

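The gripper hides the slip from both cameras. I'll swing it aside for one check of the grip.

Call:
move_arm --moves '[{"xyz":[0,0,0],"turn":0.06,"gripper":1},{"xyz":[0,0,0],"turn":0.12,"gripper":1},{"xyz":[0,0,0],"turn":0.12,"gripper":1},{"xyz":[0,0,0],"turn":0.12,"gripper":1},{"xyz":[0,0,0],"turn":0.12,"gripper":1},{"xyz":[0,0,0],"turn":0.12,"gripper":1},{"xyz":[0,0,0],"turn":0.12,"gripper":1},{"xyz":[0,0,0],"turn":0.12,"gripper":1},{"xyz":[0,0,0],"turn":0.12,"gripper":1},{"xyz":[0,0,0],"turn":0.12,"gripper":1},{"xyz":[0,0,0],"turn":0.06,"gripper":1},{"xyz":[0,0,0],"turn":0,"gripper":1}]'

```text
time_s: 17.27
position: [0.5023, -0.1862, 0.0687]
tool_rot: [1.969, 2.446, 0.001]
ft_force: [0.5, -0.1, -0.5]
grip_width: 0.0373
gripper_force: 29.9
```

```bash
python3 - <<'E'
from h import *
d=shot('top');s=shot('side');rel([.5012,-.186,.0658])
S=sensors.sense();t=S['tool_rot'];th=2*np.arctan2(t[1],t[0])+np.pi; p=S['position']
u=np.array([np.cos(th),np.sin(th),0]);v=np.array([-u[1],u[0],0]); o=p+35*u/1000; o[2]=p[2]+.0222
for n,dd,x0,y0 in(('top',d,350,150),('side',s,220,220)):
    for nm,a,b in(('label',28,0),('+-',45,-19),('++',45,19),('clear-',0,-19)):
        q=proj(dd,o+a*u/1000+b*v/1000);print(n,nm,np.round(q,1),(np.array(q)-[x0,y0])*4 + (0 if n=='top' else np.array([400,0])))
a=cv2.resize(d['image'][150:300,350:450],(400,600),interpolation=cv2.INTER_CUBIC);b=cv2.resize(s['image'][220:370,220:320],(400,600),interpolation=cv2.INTER_CUBIC)
cv2.imwrite('pics/chk.png',np.hstack([a,b])[:,:,::-1])
E
```

```text
pos [ 0.50210896 -0.18610432  0.06841806] yaw 1.7911618214222373 move 0.3004839206992022 -0.8641725773269471 2.618063563438522 tilt 0.00041203275877052585
top label [392.7 212.9] [170.83989279 251.65275867]
top +- [403.6 220.4] [214.59237076 281.55192628]
top ++ [398.6 201.8] [194.43724947 207.02276488]
top clear- [381.3 225.4] [125.19889259 301.49498173]
side label [328.5 314.3] [834.1620461 377.1748295]
side +- [329.1 329.4] [836.20973063 437.55046848]
side ++ [344.3 313.2] [897.30284158 372.603677  ]
side clear- [307.6 311.1] [750.32335573 364.27138215]
```

View pics/chk.png

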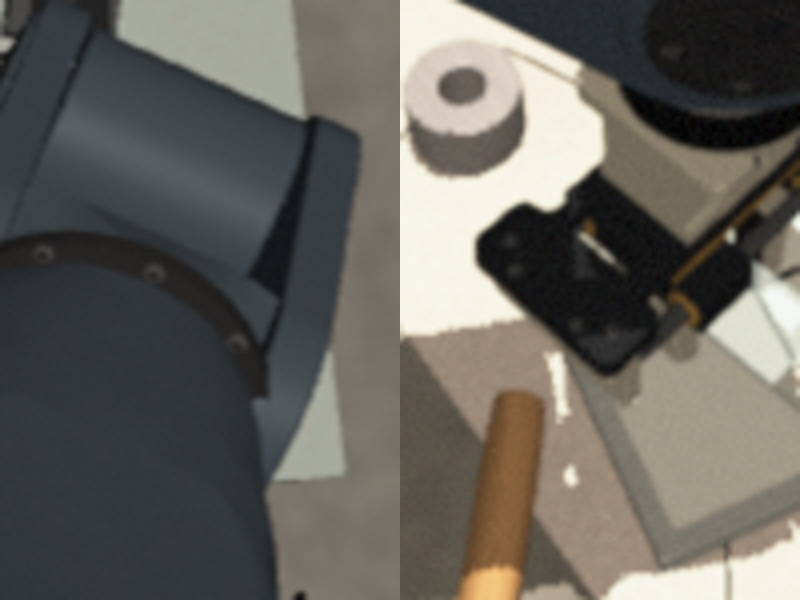

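The side view shows the slip held and reaching to the right, cut by the crop at (800,390). I'll measure its far corners by differencing against the first side image.

```bash
python3 - <<'E'
from h import *
s=shot('side'); im=s['image']; bg=cv2.imread('pics/side0.png')[:,:,::-1]
D=cv2.GaussianBlur(np.abs(im.astype(float)-bg).sum(2),(3,3),0)
g=cv2.cvtColor(im,cv2.COLOR_RGB2GRAY)
print('gray rows 296-336 x cols 300-352 step2')
for y in range(288,338,2): print(y,' '.join('%3d'%g[y,x] for x in range(300,356,2)))
hs=im.astype(int); yel=(hs[:,:,0]-hs[:,:,2])
print('r-b')
for y in range(300,334,2): print(y,' '.join('%3d'%yel[y,x] for x in range(300,356,2)))
E
```

```text
gray rows 296-336 x cols 300-352 step2
288  21  14  23  19 125 188 177 119  61  90 138 154 155 155 155 155 166 240 247 209 201 247 247 247 248 248 248 247
290  21  19  16  17 130 191 205 188 157 153 155 157 155 151 156 154 154 161 209 244 104 236 248 248 248 248 248 247
292  17  17  17  80 165 213 241 236 228 185 159 153 157 152 153 155 155 156 162 240 229 121 246 248 248 248 247 248
294  14  21 105 205 214 210 244 245 240 222 196 160 156 154 152 156 153 155 159 169 240 168 224 248 248 248 247 248
296  16 102 211 223 220 193 233 244 245 244 231 210 168 156 156 152 155 155 155 206 247 232 114 238 248 248 248 247
298 104 210 220 222 223 214 195 244 246 245 241 224 215 180 156 157 157 161 206 247 248 248 205 188 247 248 247 248
300 217 223 223 225 221 219 197 228 244 245 235 223 222 221 215 163 157 210 247 247 247 248 246 158 231 248 248 248
302 221 222 222 221 222 223 213 188 230 235 222 228 225 240 246 233 227 246 248 247 248 247 247 232 124 246 248 247
304 216 221 223 221 222 221 221 201 200 222 222 224 240 246 247 247 246 247 247 248 248 247 248 244 105 217 247 248
306 155 212 223 2
[... 3114 characters left out ...]
   2
322  28  28  27  26  28  28  28  29  26  23  18  19  11   8   8   9  11   6   1   2   1   2   1   2   2   1   3  11
324  28  30  27  25  27  28  27  27  27  28  25  19  15   8   8  11   7   2   2   1   2   1   2   3   3  10  18  16
326  27  28  25  28  27  26  26  28  27  27  28  30  19  14  10  10   1   1   1   2   1   2   6  11  18  14  15  14
328  26  26  29  27  27  26  28  28  28  26  29  27  25  22  22  11   1   1   1   2   6  19  14  14  14  14  18  24
330  28  27  27  28  26  25  28  28  28  28  28  28  28  28  13   1   1   3   4  17  14  15  15  16  19  23  19  16
332  26  28  27  27  28  27  26  30  27  27  25  27  28  16   2   2   9  20  13  13  13  15  22  23  17  16  30  26
```

The background there is too cluttered to read the corners. I'll raise the slip and carry it back to a pose like the pick, where both cameras see the frosted end, and measure it there.

Call:
move_arm --moves '[{"xyz":[0,0,-25],"turn":0.06,"gripper":1},{"xyz":[0,0,-35],"turn":0.12,"gripper":1},{"xyz":[0,0,-35],"turn":0.12,"gripper":1},{"xyz":[0,0,-20],"turn":0.12,"gripper":1},{"xyz":[0,0,0],"turn":0.12,"gripper":1},{"xyz":[0,0,0],"turn":0.12,"gripper":1},{"xyz":[0,0,0],"turn":0.12,"gripper":1},{"xyz":[0,0,0],"turn":0.12,"gripper":1},{"xyz":[0,0,0],"turn":0.12,"gripper":1},{"xyz":[0,0,0],"turn":0.06,"gripper":1}]'

```text
time_s: 18.25
position: [0.5018, -0.186, 0.183]
tool_rot: [2.949, 1.083, 0.0]
ft_force: [-0.7, 0.1, -0.6]
grip_width: 0.0376
gripper_force: 29.9
```

Call:
move_arm --moves '[{"xyz":[15,-9,0],"turn":0,"gripper":1},{"xyz":[28,-16,0],"turn":0,"gripper":1},{"xyz":[32,-18,0],"turn":0,"gripper":1},{"xyz":[32,-18,0],"turn":0,"gripper":1},{"xyz":[32,-18,0],"turn":0,"gripper":1},{"xyz":[32,-18,0],"turn":0,"gripper":1},{"xyz":[32,-18,0],"turn":0,"gripper":1},{"xyz":[32,-18,0],"turn":0,"gripper":1},{"xyz":[25,-14,0],"turn":0,"gripper":1},{"xyz":[13,-13,0],"turn":0,"gripper":1},{"xyz":[0,0,0],"turn":0,"gripper":1},{"xyz":[0,0,0],"turn":0,"gripper":1}]'

```text
time_s: 19.25
position: [0.6047, 0.1137, 0.1827]
tool_rot: [2.945, 1.094, -0.0]
ft_force: [-0.4, -0.9, -0.1]
grip_width: 0.0374
gripper_force: 29.9
```

```bash
python3 - <<'E'
from h import *
d=shot('top');s=shot('side');rel([.5012,-.186,.0658])
S=sensors.sense();t=S['tool_rot'];th=2*np.arctan2(t[1],t[0])+np.pi; p=S['position']
u=np.array([np.cos(th),np.sin(th),0]);v=np.array([-u[1],u[0],0]); o=p+35*u/1000; o[2]=p[2]+.0222
for n,dd in(('top',d),('side',s)):
    for nm,a,b in(('label',28,0),('+-',45,-19),('notchend',45,7),('notchin',33,19),('front-',15,-19)):
        print(n,nm,np.round(proj(dd,o+a*u/1000+b*v/1000),1))
    cv2.imwrite(f'pics/{n}_m.png',dd['image'][:,:,::-1])
    im=dd['image'];bg=cv2.imread(f'pics/{n}0.png')[:,:,::-1]
    c=np.array(proj(dd,o+.03*u)).astype(int)
    D=np.abs(im.astype(int)-bg).sum(2)
    print('cols',c[0]-22,'..')
    for y in range(c[1]-20,c[1]+24,2): print(y,' '.join('%3d'%D[y,x] for x in range(c[0]-24,c[0]+26,2)))
E
```

```text
pos [0.60472322 0.11235526 0.18281618] yaw 0.7091503694651634 move -272.851095704553 159.01319858812587 117.01618106821418 tilt -0.0002702539443407075
top label [224.4 179.8]
top +- [222.2 193.8]
top notchend [233.5 184.4]
top notchin [234.4 175.1]
top front- [211.4 181.2]
cols 203 ..
160 104  77  23  25  26  25  30 124 174 253 312  35 110 108 101  22  77  73  73  76  73  72  71   7 113
162  41  61  59  24  28  30  29 107 189 218 319  19 114 111  53  79  73  76  72  71  70  72  74  77   8
164 175 185 152  65  19  32  35  96 194 169 311   9  98  30  80  36  72  75  77  72  73  73  74  74  76
166 125 176 185 164  74  19  40  79 190 177 258  34  38  61  34  18  73  71  73  73  75  72  74  71  74
168  23 109 157 171 160  70  18  63 181 181 178 102  44   8  70  75  46  73  69  73  71  75  74  71  70
170  37  35  61  94 142 146  60  52 184 179 186 142  66  56  74  49 114 112  75  69  75  73  71  72  76
172  35  42  40  26  37 104 106  16 163 187 188  48  64  74  79  20 112 110 113  73  70  72  70  74  77
174  35  37  47  32  31  23 116  45 120 193 197  13  65  64  78 109   5  78  57  59  7
[... 3201 characters left out ...]
  44  38  36  32  21  34  14  17  25  39  38  35  44  33  37  34  32  35  37
154  23  34  18  33  24   8  15   8  30  70  67  27  16   6  23   4  16  30  41  34  33  32  28  41  30
156  15  31  31  10   6  15  11 123 186 185 181 173 146  54  17  13  10  14  23  31  34  38  43  39  28
158  16  20  10  12   4  16 136 189 183 198 178 189 172 122  14  15  11  13  14  10  27  35  41  34  37
160   7   5   8   4   7  14 158 193 183 186 176 189 189 108  27   8   4  11   7   3   9  30  31  35  29
162   5   5  20  20   3   4 151 189 184 172 186 199 180 100   3   7  21  14   5   3  10  32  35  30  29
164  12   9  14   4   4  21  98 172 184 191 137 149 120  89  24  11  22  12   9  23   8  16  29  29  26
```

In the side view the frosted end matches the level-slip prediction to about 1 px (2 mm): boundary at (239,136), end corners at (234,146) and (248,147), notch at (255,145). The grip is good, so I'll go back to the window.

Call:
move_arm --moves '[{"xyz":[-15,9,0],"turn":0,"gripper":1},{"xyz":[-28,16,0],"turn":0,"gripper":1},{"xyz":[-32,18.5,0],"turn":0,"gripper":1},{"xyz":[-32,18.5,0],"turn":0,"gripper":1},{"xyz":[-32,18.5,0],"turn":0,"gripper":1},{"xyz":[-32,18.5,0],"turn":0,"gripper":1},{"xyz":[-32,18.5,0],"turn":0,"gripper":1},{"xyz":[-32,18.5,0],"turn":0,"gripper":1},{"xyz":[-25,15,0],"turn":0,"gripper":1},{"xyz":[-13,8,0],"turn":0,"gripper":1}]'

```text
time_s: 20.18
position: [0.4993, -0.189, 0.1831]
tool_rot: [2.947, 1.085, -0.0]
ft_force: [0.3, -0.2, -0.8]
grip_width: 0.0376
gripper_force: 29.9
```

Call:
move_arm --moves '[{"xyz":[0,0,0],"turn":-0.06,"gripper":1},{"xyz":[0,0,0],"turn":-0.12,"gripper":1},{"xyz":[0,0,0],"turn":-0.12,"gripper":1},{"xyz":[0,0,0],"turn":-0.12,"gripper":1},{"xyz":[0,0,0],"turn":-0.12,"gripper":1},{"xyz":[0,0,0],"turn":-0.12,"gripper":1},{"xyz":[0,0,0],"turn":-0.12,"gripper":1},{"xyz":[0,0,0],"turn":-0.12,"gripper":1},{"xyz":[0,0,0],"turn":-0.12,"gripper":1},{"xyz":[0,0,0],"turn":-0.12,"gripper":1},{"xyz":[0,0,0],"turn":-0.12,"gripper":1},{"xyz":[0,0,0],"turn":-0.12,"gripper":1}]'

```text
time_s: 21.18
position: [0.5004, -0.1863, 0.183]
tool_rot: [1.572, 2.72, -0.0]
ft_force: [0.1, -0.2, -0.7]
grip_width: 0.0377
gripper_force: 29.9
```

Call:
move_arm --moves '[{"xyz":[0,0,0],"turn":-0.12,"gripper":1},{"xyz":[0,0,0],"turn":-0.12,"gripper":1},{"xyz":[0,0,0],"turn":-0.12,"gripper":1},{"xyz":[0,0,0],"turn":-0.12,"gripper":1},{"xyz":[0,0,0],"turn":-0.12,"gripper":1},{"xyz":[0,0,0],"turn":-0.12,"gripper":1},{"xyz":[0,0,0],"turn":-0.1,"gripper":1},{"xyz":[0,0,0],"turn":-0.08,"gripper":1},{"xyz":[0,0,0],"turn":0,"gripper":1},{"xyz":[0,0,0],"turn":0,"gripper":1}]'

```text
time_s: 22.02
position: [0.5006, -0.186, 0.1829]
tool_rot: [0.245, 3.132, -0.0]
ft_force: [-0.2, -0.4, -1.5]
grip_width: 0.0377
gripper_force: 29.9
```

```bash
python3 -c "
from h import *
rel([.5012,-.186,.0658])"
```

```text
pos [ 0.50063587 -0.18595323  0.18291877] yaw 2.985265086743356 move -0.564529992365202 0.04163357791854592 117.1187679378648 tilt -0.0002044768171497686
```

Call:
move_arm --moves '[{"xyz":[0,0,20],"turn":0,"gripper":1},{"xyz":[0,0,30],"turn":0,"gripper":1},{"xyz":[0,0,30],"turn":0,"gripper":1},{"xyz":[0,0,22],"turn":0,"gripper":1},{"xyz":[0,0,13],"turn":0,"gripper":1},{"xyz":[0,0,2],"turn":0,"gripper":1},{"xyz":[0,0,0],"turn":0,"gripper":1},{"xyz":[0,0,0],"turn":0,"gripper":1},{"xyz":[0,0,0],"turn":0,"gripper":1},{"xyz":[0,0,0],"turn":0,"gripper":1}]'

```text
time_s: 22.85
position: [0.5016, -0.1855, 0.0668]
tool_rot: [0.24, 3.131, -0.001]
ft_force: [-0.4, -0.4, -0.2]
grip_width: 0.0376
gripper_force: 29.9
```

```bash
python3 -c "
from h import *
rel([.5012,-.186,.0658])
s=sensors.sense();print(s['qd'],s['grip_width'],s['ft_force'])
if abs(s['position'][2]-.0658)<.004 and s['gripper_force']>20: job_done();print('done')"
```

```text
pos [ 0.50163698 -0.18552119  0.06680067] yaw 2.9882583235285014 move 0.3587194423488424 -0.5399352261044521 1.0006695218024164 tilt -0.0010146826084935152
[ 0.00188396  0.00523557  0.00394903 -0.00120874 -0.00063274 -0.00412187] 0.03756731587558223 [-0.38235846 -0.37050993 -0.20818417]
the job is handed in; nothing more can be done
done
```

The job is handed in at about 23 s: lift wound up to its stop; slip held by its clear end, level, with the label about 7 cm above the window and the frosted end towards the reader (final pose from arm readings and an earlier camera check, as the gripper hid the slip).

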